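# Pull the stroke bar into line with a taper drift

## Task

Lift the steel taper drift out of its wooden stand and push it down through the hole in the bracket's top and the out-of-line hole of the bar beneath, so that it draws the bar into line, until its collar sits fully home on the bracket; then let go. Feel your way in gently and never force it: move the bar with the drift alone, not with the fingers, and leave the jar and the lap weights where they are.

Things in the scene. Friction and masses are not known exactly. Their poses are not given: they have to be found in the camera images.
- drift_handle (a point): loose round steel drift, 0.2-0.33 kg, upright, point down in the stand, z up along it. This point: middle of its dark handle (26 mm diameter, 56 mm long). Down from here: collar (34 mm diameter) from 28 to 36 mm, parallel shank (20 mm diameter) to 64 mm, then a taper to a flat blunt point 10 mm in diameter at 102 mm
- drift_collar (a point): same drift: centre of the underside of its collar, the face that must come down on the bracket; 66 mm above the blunt point, 36 mm below the handle's middle
- stand: wooden block fixed to the bench, 64 x 64 mm, 76 mm high, origin at the centre of its underside; the drift hangs by its collar in a vertical 27 mm hole in its middle
- bracket: aluminium bracket fixed to the bench, base 130 x 100 mm, 84 mm high; origin on the bench right under the centre of its hole, z up. Top plate 100 mm along its x, 70 mm along its y, 12 mm thick. Below it lies a flat steel bar that runs out to -y, with an upright rod and brass foot 185 mm from the hole; the rod's top is 112 mm above the bench
- bracket_hole (a point): centre of the vertical through hole (21.5 mm diameter) in the bracket's top plate, at its top face, 84 mm above the bench; axes as the bracket's. The collar comes to rest here. A steady press of 20 N is plenty to seat it; over 45 N between drift and bracket or bar is forcing
- jar: bystander: white plastic jar 70 mm in diameter, 90 mm high, origin at the centre of its underside
- lap_weight: bystander: square grey cast weight 85 x 85 x 28 mm, origin at the centre of its underside
- lap_puck: bystander: round green lap 90 mm in diameter with a metal boss 44 mm in diameter, 58 mm high in all, origin at the centre of its underside
- bar_level (a point): point on the bracket hole's axis at the bar's upper face, 13 mm below the top face. The bar (12 mm thick, free space below) has an equal 21.5 mm hole and slides only along the bracket's y. A weighted tumbler lever on the bracket's +x side keeps it 8 mm off, to +y or -y, whichever way it leans (not measured: see or feel). Up to 5 N moves the bar, nil in line
Not all that is in view belongs to the job. There is more than one size of the part that bears drift_handle; the job needs the smallest.

How it is judged:
By the outcome, as a careful person would: the job done as asked, in the order asked, and still so for the second after the job is handed in, with the robot touching nothing.
It also fails if it takes over 64 s, if anything falls off the work surface, if the arm or the gripper's body presses on something with over 40 N, if the wrist force passes 120 N, or if a joint passes its speed limit or range.

## Robot

A 6-joint arm with a two-finger parallel gripper is mounted at the origin on the work surface. World frame = base frame: x ahead of the robot, y to its left, z up, the work surface at z = 0. Lengths are in m, angles in rad, forces in N, time in s.
With the tool pointing down it reaches from about 0.325 to 0.85 m from the base axis. Payload 4.4 kg.
Tool frame: the origin (TCP) lies midway between the tips of the shut fingers; the grasp point (between the pads) lies 19 mm behind it (bot.grip_point_offset is the z of the grasp point in the tool frame, in m); z points along the fingers, y is the direction in which the jaws open and shut (so a half turn about z gives the same grasp; the last joint's range is limited). The gripper opens to 94 mm and grips with 3 to 60 N. Pads are 16 mm wide; open, the fingers measure 119 mm over their backs; the gripper's body (75 mm by 177 mm) begins 78 mm behind the grasp point.
Start: joints at [-1.371, 0.207, 1.542, -0, 1.393, -0.15], TCP at [0.198, -0.54, 0.205] pointing down, gripper open.
Joint ranges: [-2.73, 2.73], [-0.86, 2.22], [0.23, 2.46], [-1.11, 4.25], [0.08, 2.63], [-2.82, 2.82]. Speed limits (rad/s): [2.79, 2.79, 3.14, 3.14, 3.14, 3.14].

## Interface

Orientations are given as [roll, pitch, yaw] about the fixed x, y, z axes, in that order (R = Rz(yaw) Ry(pitch) Rx(roll)).
In Python, from plant import sensors, snapshot, calibration, workorder, nets, bot gives the robot as it stands.
- The arm moves only by the tool carry_out, never from a script. Its argument "commands" is one flat list of numbers, 4 for each row, row after row: the shift along the tool's x, y, z in m, then the turn about the tool's z in degrees. A call has 1 to 5 rows; each row is the pose to reach, as a shift and turn from the pose commanded when the call began, along the tool's axes at that moment; what a row does not reach only later rows make up. A row lasts 1/12 s, in which the tool goes at most 41.7 mm and 7.16 degrees, less where a joint would pass 70% of its speed; a pose out of reach is approached as far as the arm can. A call with a gripper value outside its range is refused whole. "fingers" is the finger opening in m, from 0 to 0.094, set as the call begins (left out, the last holds). The fingers move at their own pace and stop on an object; "force" is the grip in N (left out, the last holds). Time passes only in rows, so rows that repeat a pose let the fingers close. It gives the time, the measured TCP pose, the force and the opening at its end, in the units of the state.
- sensors.state(): the state, without advancing time (a new reading comes with each control period).
- snapshot(name): name is "scene" or "top" or "wrist"; returns the picture (420x560x3 uint8, blue, green, red); there is no depth.
- calibration(name): a dict with "mtx" (3x3 intrinsics, pixels), "R" (3x3) and "t" (3): a world point X has camera coordinates R X + t. Camera axes: x right, y down, z forward; pixel columns grow to the right and rows downward; lengths in m; the calibration is good to about 2 mm. A picture is of the moment at which its call begins: read the wrist's pose just before it. calibration takes no time and is no camera call; for the wrist camera it gives the pose at the moment of the call.
- workorder.close_job(): hands the job in, once; it reports no verdict.
Trained networks look in the newest picture that a camera, given by its name, has taken for a name from the list of things; names that differ only in an ending like _2 or _b are one class to them, and where a whole thing is asked for, a point or a joint stands for the part that bears it (a point fixed in the world has none). Each returns a list of dicts, best first, with "p" (0 to 1); they miss things now and then, are a little off and sometimes report something else, mostly with a low value. They report only what shows in the picture. A call takes as long as a camera call. They do not tell look-alikes from the thing itself.
- nets.boxes_of(camera, query): "location" ([row, column] in pixels, amid what is visible of it).
- nets.cut_out(camera, query): "region" (420x560 bool, what is visible of it) and "location" ([row, column] in pixels, amid what is visible of it).
The state is a dict: "time_s": time; "joint_pos": joint angles; "qd": joint speeds; "tau": joint torques, N m; "position": TCP position; "tcp_rot": TCP orientation; "contact_force": force on the tool from outside, world axes, zero at the start; "wrist_torque": the same for the moment, N m; "gripper_width": opening from 0.0 (shut) to 1.0 (fully open).
Only numpy, scipy, OpenCV 4.12 (cv2) and the standard library are available. Lean on these libraries where they do the work, as an engineer would, in place of code of your own. Each camera call takes 0.05 s, during which the arm holds its last target. There are 200 camera calls.

## Working session

There is one attempt and no reset: what is moved stays moved. The work goes in short steps, Python scripts to look and compute and a tool call to move; the robot and the scene stay as the last step left them, time stands still between calls to the robot, and variables do not carry over. Pictures are saved under pics/ and viewed, about 8 in all and at most 12, crops included, and the job is handed in when it is done.

Besides the shell and the picture viewer there is one more tool, called as a command line: name --argument value ..., lists and objects as JSON in quotes. carry_out: Moves the arm, as the interface text tells. Its arguments: {"type":"object","properties":{"commands":{"type":"array","items":{"type":"number"}},"fingers":{"type":"number"},"force":{"type":"number"}},"required":["commands"]}

```bash
mkdir -p pics; ls; cat > h.py <<'E'
import numpy as np, cv2
from plant import sensors, snapshot, calibration, workorder, nets, bot
def pix(cam,X):
    c=calibration(cam); p=c["mtx"]@(np.array(c["R"])@np.array(X,float)+c["t"]); return p[:2]/p[2]
def ray(cam,rc,z,c=None):
    c=c or calibration(cam); R=np.array(c["R"]); o=-R.T@c["t"]
    d=R.T@np.linalg.inv(c["mtx"])@np.array([rc[1],rc[0],1.]); return o+d*(z-o[2])/d[2]
E
python3 - <<'E'
from h import *
ims=[snapshot(n) for n in("scene","top")]
cv2.imwrite("pics/a.png",np.hstack(ims)[:, :]) if 0 else None
for n,i in zip(("scene","top"),ims): cv2.imwrite(f"pics/{n}1.png",cv2.resize(i,(800,600),interpolation=cv2.INTER_CUBIC))
for n in("scene","top"):
  for q in("drift_handle","stand","bracket","jar","lap_weight","lap_puck"):
    for d in nets.boxes_of(n,q): 
      if d["p"]>.2: print(n,q,round(d["p"],2),np.round(d["location"]),np.round(ray(n,d["location"],{"drift_handle":.112}.get(q,.08)),3))
print(sensors.state())
E
```

```text
pics
scene drift_handle 0.87 [146. 274.] [0.405 0.074 0.112]
scene drift_handle 0.78 [157. 321.] [0.457 0.166 0.112]
scene drift_handle 0.57 [128. 317.] [0.37  0.179 0.112]
scene stand 0.75 [188. 317.] [0.511 0.147 0.08 ]
scene bracket 0.86 [245. 156.] [ 0.589 -0.188  0.08 ]
scene jar 0.75 [286. 329.] [0.738 0.112 0.08 ]
scene lap_weight 0.75 [182. 366.] [0.516 0.252 0.08 ]
scene lap_weight 0.45 [285. 329.] [0.736 0.113 0.08 ]
scene lap_weight 0.35 [244. 157.] [ 0.588 -0.186  0.08 ]
scene lap_puck 0.59 [244. 390.] [0.675 0.249 0.08 ]
top drift_handle 0.93 [298. 281.] [0.398 0.076 0.112]
top drift_handle 0.85 [311. 228.] [0.374 0.174 0.112]
top drift_handle 0.65 [222. 411.] [ 0.544 -0.166  0.112]
top drift_handle 0.58 [260. 237.] [0.468 0.16  0.112]
top stand 0.82 [258. 249.] [0.473 0.141 0.08 ]
top bracket 0.59 [220. 410.] [ 0.551 -0.172  0.08 ]
top jar 0.72 [139. 264.] [0.71  0.115 0.08 ]
top lap_weight 0.77 [263. 182.] [0.462 0.269 0.08 ]
top lap_puck 0.69 [184. 191.] [0.617 0.258 0.08 ]
{'time_s': 0.7, 'joint_pos': array([-1.37050154e+00,  2.06583598e-01,  1.54149257e+00,  1.95414585e-05,
        1.39353341e+00, -1.50503084e-01]), 'qd': array([ 5.65857036e-04,  8.59351326e-04,  3.51341427e-05, -1.34207310e-04,
       -5.39604832e-04, -5.00296314e-04]), 'tau': array([ 4.38415118e-04, -3.70750737e+01, -2.81686860e+01,  6.98837615e-02,
        2.74019485e-02,  2.95340925e-06]), 'position': array([ 0.19759041, -0.53998068,  0.20545953]), 'tcp_rot': array([-3.14157880e+00, -2.15556369e-05,  3.50794427e-01]), 'contact_force': array([-0.20179293,  0.12243369,  0.41296824]), 'wrist_torque': array([ 0.02845877, -0.01110397, -0.02658958]), 'gripper_width': 1.0038199355306257}
```

View pics/scene1.png

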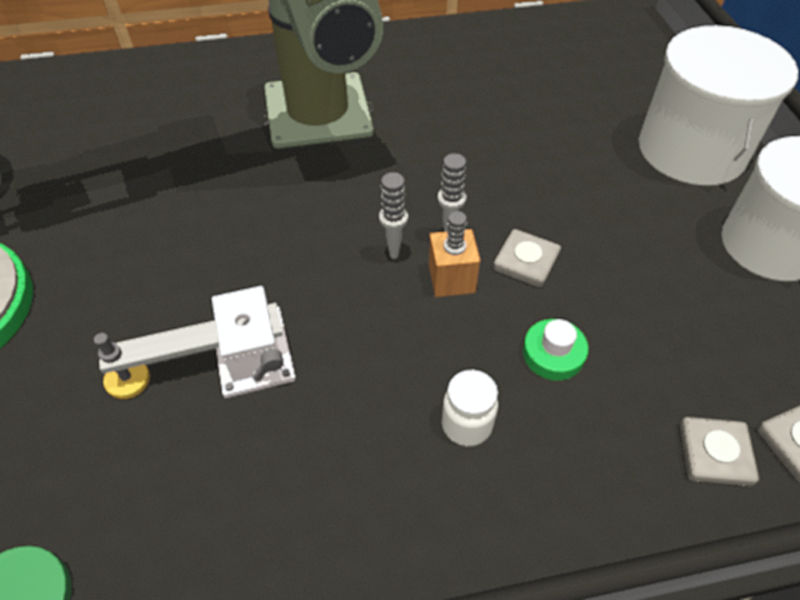

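View pics/top1.png

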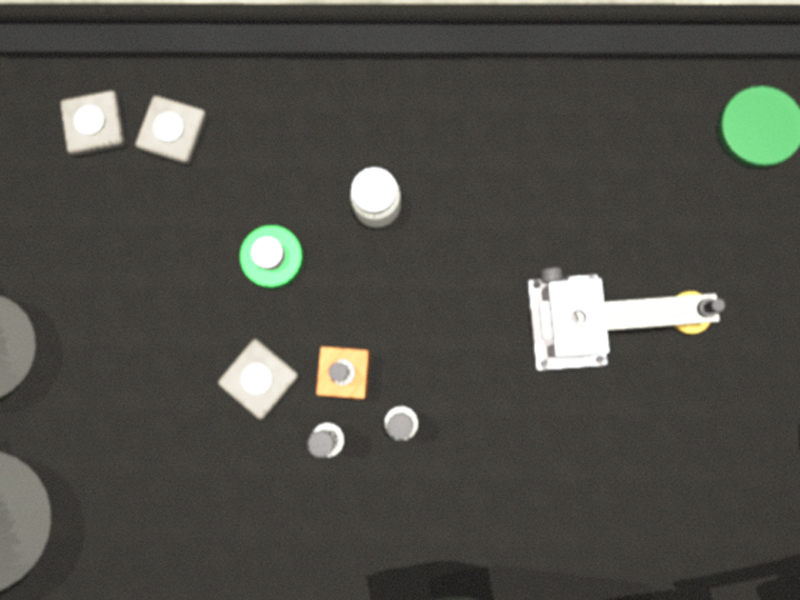

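The scene picture shows three drifts, with handles at scene px (453,175), (393,195) and (457,230). The one at (457,230), top px (341,372), is visibly smallest and hangs in the wooden stand, so it fits. The bracket hole is at top px (579,316). I'll confirm with one crop and triangulate.

```bash
python3 - <<'E'
from h import *
ims={n:snapshot(n) for n in("scene","top")}
a=ims["scene"][95:215,245:365]; b=ims["top"][180:270,360:520]
c=ims["top"][235:335,200:310]
f=lambda i,w,h:cv2.resize(i,(w,h),interpolation=cv2.INTER_CUBIC)
cv2.imwrite("pics/crop1.png",np.hstack([f(a,400,400),f(b[:, :90],400,400)]))
def tri(p,q):
    A=[]
    for n,rc in(("scene",p),("top",q)):
        k=calibration(n);P=np.array(k["mtx"])@np.c_[k["R"],k["t"]]
        A+= [rc[1]*P[2]-P[0], rc[0]*P[2]-P[1]]
    X=np.linalg.svd(np.array(A))[2][-1]; return X[:3]/X[3]
for nm,p,q in (("small",(157,321),(260,237)),("big1",(146,274),(298,281)),("big2",(128,317),(311,228)),
   ("hole",(321*.7,242*.7),(316*.7,579*.7)),("rod",(338*.7,100*.7),(305*.7,718*.7))): print(nm,tri(p,q).round(4))
for q in("drift_handle","stand"):
  for n in ims:
    for d in nets.cut_out(n,q):
      if d["p"]>.3:
        r,cc=np.where(d["region"]);print(q,n,round(d["p"],2),np.round(d["location"],1),r.min(),r.max(),cc.min(),cc.max(),len(r))
E
```

```text
small [0.4685 0.1602 0.1255]
big1 [0.3988 0.0765 0.1055]
big2 [0.3748 0.1756 0.118 ]
hole [ 0.5475 -0.1615  0.0822]
rod [ 0.5609 -0.3372  0.1117]
drift_handle scene 0.82 [163.8 320.9] 148 178 310 325 389
drift_handle scene 0.77 [147.3 276.2] 121 180 266 283 788
drift_handle scene 0.65 [129.4 313.6] 108 159 306 325 668
drift_handle top 0.88 [296.9 281.9] 285 308 269 292 446
drift_handle top 0.85 [309.6 229.8] 297 320 216 240 451
stand scene 0.78 [184.4 316.8] 161 206 299 335 1247
stand top 0.62 [262.6 246.9] 244 279 222 258 952
stand top 0.46 [259.  239.1] 252 269 230 247 244
```

View pics/crop1.png

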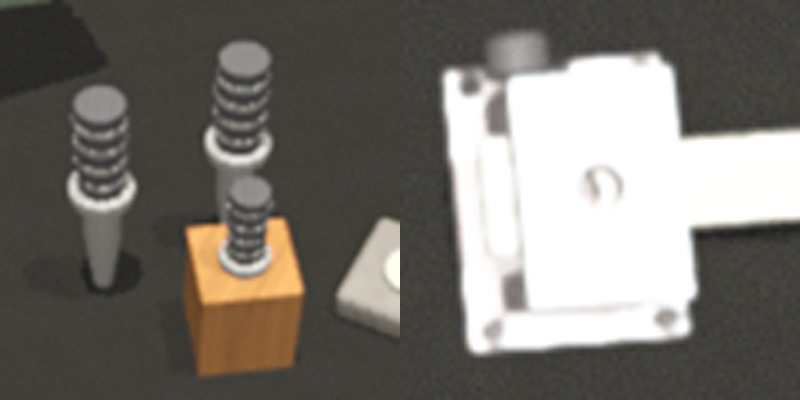

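The crop confirms it: the stand's drift (crop px (247,220)) is clearly smaller than the two loose ones at (100,145) and (243,100). The bracket hole is at crop px (602,185), but the lean of the bar can't be read there. Next I'll work out the wrist camera geometry and the moves.

```bash
cat >> h.py <<'E'
from scipy.spatial.transform import Rotation as Ro
def to(X):
    s=sensors.state(); R=Ro.from_euler("xyz",s["tcp_rot"]).as_matrix(); d=R.T@(np.array(X)-s["position"])
    print("t %.2f"%s["time_s"],"pos",s["position"].round(4),"rot",np.round(s["tcp_rot"],4),"F",s["contact_force"].round(2),"shift",d.round(4),"norm %.3f"%np.linalg.norm(d)); return d
E
python3 - <<'E'
from h import *
c=calibration("wrist");R=np.array(c["R"]);o=-R.T@c["t"];s=sensors.state()
T=Ro.from_euler("xyz",s["tcp_rot"]).as_matrix()
print("cam in tool",(T.T@(o-s["position"])).round(4),"fwd in tool",(T.T@R.T@[0,0,1]).round(3)); print(c["mtx"])
print((T.T@R.T).round(3))
to([.5475-.04,-.1615,.25]); to([.4685,.16,.25])
E
```

```text
cam in tool [ 0.065   0.0008 -0.1805] fwd in tool [-0.227  0.002  0.974]
[[299.32569455   0.         279.61243473]
 [  0.         299.32569455 210.69751692]
 [  0.           0.           1.        ]]
[[ 0.    -0.974 -0.227]
 [ 1.    -0.     0.002]
 [-0.002 -0.227  0.974]]
t 1.00 pos [ 0.1976 -0.54    0.2055] rot [ 3.1416 -0.      0.3508] F [-1.09 -0.6   0.33] shift [ 0.4211 -0.2489 -0.0445] norm 0.491
t 1.00 pos [ 0.1976 -0.54    0.2055] rot [ 3.1416 -0.      0.3508] F [-1.09 -0.6   0.33] shift [ 0.4949 -0.5643 -0.0445] norm 0.752
```

carry_out --commands '[0.03, -0.02, 0, 0, 0.06, -0.045, 0, 0, 0.09, -0.065, 0, 0, 0.12, -0.085, 0, 0, 0.15, -0.105, 0, 0]'

```text
time_s: 1.42
position: [0.303, -0.3885, 0.2055]
tcp_rot: [3.141, -0.0, 0.35]
contact_force: [1.3, -0.7, -0.2]
gripper_width: 0.998
```

carry_out --commands '[0.034, -0.021, 0, 0, 0.068, -0.042, 0, 0, 0.102, -0.063, 0, 0, 0.136, -0.084, 0, 0, 0.16, -0.11, 0.01, 0]'

```text
time_s: 1.83
position: [0.4181, -0.2311, 0.1978]
tcp_rot: [3.136, -0.004, 0.351]
contact_force: [0.8, 0.2, 0.5]
gripper_width: 0.997
```

carry_out --commands '[0.025, 0, 0.015, 0, 0.05, -0.002, 0.03, 0, 0.075, -0.01, 0.045, 0, 0.085, -0.018, 0.055, 0, 0.085, -0.018, 0.055, 0]' --fingers 0.06

```text
time_s: 2.25
position: [0.4876, -0.1825, 0.1378]
tcp_rot: [-3.137, 0.003, 0.354]
contact_force: [-0.1, 0.5, -0.3]
gripper_width: 0.682
```

```bash
python3 - <<'E'
from h import *
to([.4865,-.184,.14]); to([.4685,.16,.2])
print(pix("wrist",[.5475,-.1615,.084]))
c=calibration("wrist"); im=snapshot("wrist"); np.savez("w1.npz",im=im,**c)
u,v=map(int,pix("wrist",[.5475,-.1615,.084]))
cr=im[max(v-45,0):v+45,max(u-60,0):u+60]; print(max(v-45,0),max(u-60,0),cr.shape)
cv2.imwrite("pics/w1.png",np.hstack([cv2.resize(im,(400,300)),cv2.resize(cr,(400,300),interpolation=cv2.INTER_CUBIC)]))
E
```

```text
t 2.25 pos [ 0.4876 -0.1825  0.1378] rot [-3.1369  0.0032  0.3541] F [-0.08  0.53 -0.31] shift [-0.0015  0.001  -0.0022] norm 0.003
t 2.25 pos [ 0.4876 -0.1825  0.1378] rot [-3.1369  0.0032  0.3541] F [-0.08  0.53 -0.31] shift [ 0.1007 -0.3282 -0.061 ] norm 0.349
[279.78745    142.74210785]
96 217 (90, 120, 3)
```

View pics/w1.png

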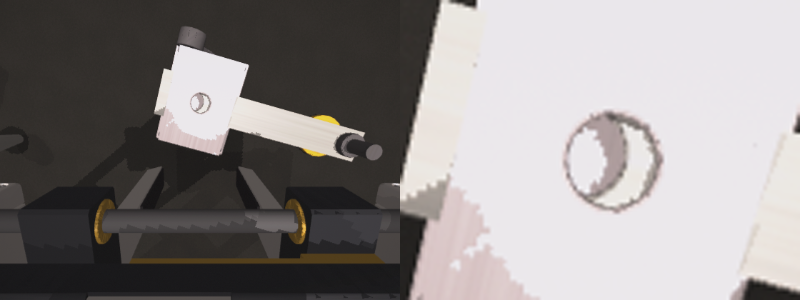

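The wrist crop shows the bracket hole at crop px (614,161). The bar hole's right edge bulges to the right at x≈628, which leaves a lens about 13.7 mm wide on the left, the +y side. So the bar stands off toward +y. The hole-to-rod distance of about 177 mm (185 − 8) agrees.

```bash
python3 - <<'E'
from h import *
z=np.load("w1.npz"); c={k:z[k] for k in("mtx","R","t")}
print("hole",ray("wrist",(144.3-.35,281.2-.35),.084,c).round(4))
to([.4685-.061,.16-.022,.2])
E
```

```text
hole [ 0.5469 -0.1626  0.084 ]
t 2.30 pos [ 0.4874 -0.1841  0.139 ] rot [-3.139e+00  2.900e-03  3.533e-01] F [-0.02 -0.28 -0.97] shift [ 0.0363 -0.33   -0.0602] norm 0.337
```

carry_out --commands '[0.0, -0.01, -0.035, 0, 0.005, -0.045, -0.055, 0, 0.015, -0.085, -0.06, 0, 0.02, -0.125, -0.06, 0, 0.025, -0.165, -0.06, 0]'

```text
time_s: 2.72
position: [0.4553, -0.0223, 0.2027]
tcp_rot: [3.139, -0.003, 0.348]
contact_force: [0.8, 0.7, 1.4]
gripper_width: 0.636
```

carry_out --commands '[0.004, -0.04, 0, 0, 0.008, -0.08, 0, 0, 0.012, -0.12, 0, 0, 0.014, -0.14, 0, 0, 0.014, -0.14, 0, 0]'

```text
time_s: 3.13
position: [0.4192, 0.1163, 0.2017]
tcp_rot: [-3.141, -0.002, 0.355]
contact_force: [-0.4, -0.8, 0.8]
gripper_width: 0.637
```

```bash
python3 - <<'E'
from h import *
to([.4685,.16,.15])
c=calibration("wrist"); im=snapshot("wrist"); np.savez("w2.npz",im=im,**c)
u,v=map(int,pix("wrist",[.4685,.16,.14])); print(u,v)
for q in("drift_handle","stand"):
  for d in nets.cut_out("wrist",q):
    if d["p"]>.3:
      r,cc=np.where(d["region"]);print(q,round(d["p"],2),np.round(d["location"],1),r.min(),r.max(),cc.min(),cc.max(),len(r),ray("wrist",d["location"],.14).round(4))
y0,x0=max(v-60,0),max(u-80,0)
cr=im[y0:v+60,x0:u+80]; print(y0,x0,cr.shape)
cv2.imwrite("pics/w2.png",cv2.resize(cr,None,fx=4,fy=4,interpolation=cv2.INTER_CUBIC))
E
```

```text
t 3.13 pos [0.4192 0.1163 0.2017] rot [-3.1415e+00 -1.9000e-03  3.5460e-01] F [-0.41 -0.8   0.77] shift [ 0.0613 -0.0239  0.0518] norm 0.084
245 146
drift_handle 0.86 [148.2 250.6] 129 163 235 273 1103 [0.469  0.1544 0.14  ]
drift_handle 0.68 [234.6 199.4] 202 270 169 232 2197 [0.3864 0.1718 0.14  ]
drift_handle 0.65 [247.8 309.6] 212 286 289 333 2354 [0.4074 0.08   0.14  ]
stand 0.82 [132.1 268.6] 103 186 218 298 3060 [0.4858 0.1445 0.14  ]
86 165 (120, 160, 3)
```

View pics/w2.png

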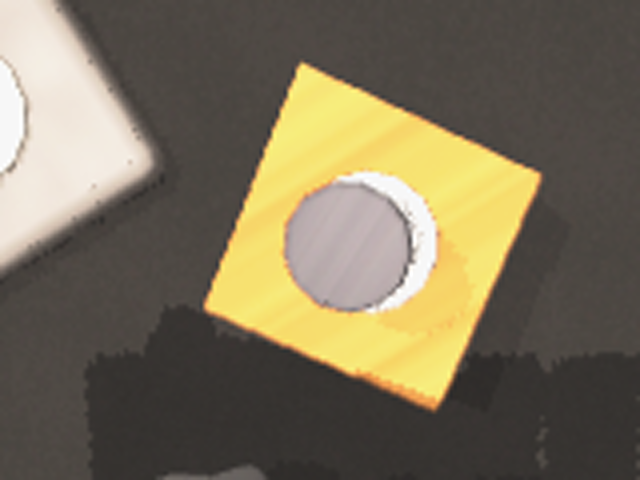

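The stand top is centred at crop px (371,239), the handle top circle at (348,247), and the collar beneath it. Converting these now.

```bash
python3 - <<'E'
from h import *
z=np.load("w2.npz"); c={k:z[k] for k in("mtx","R","t")}
print("top",ray("wrist",(147.4,251.6),.14,c).round(4),"stand",ray("wrist",(145.4,257.4),.076,c).round(4),"collar",ray("wrist",(86+243/4-.4,165+370/4-.4),.084,c).round(4))
t=ray("wrist",(147.4,251.6),.14,c)
to([t[0],t[1],.155]); to([t[0],t[1],.093])
E
```

```text
top [0.4683 0.1569 0.14  ] stand [0.4691 0.1571 0.076 ] collar [0.4684 0.1566 0.084 ]
t 3.28 pos [0.4208 0.113  0.2012] rot [ 3.140e+00 -1.200e-03  3.499e-01] F [ 0.87 -0.08  0.4 ] shift [ 0.0597 -0.025   0.0463] norm 0.080
t 3.28 pos [0.4208 0.113  0.2012] rot [ 3.140e+00 -1.200e-03  3.499e-01] F [ 0.87 -0.08  0.4 ] shift [ 0.0596 -0.0251  0.1083] norm 0.126
```

carry_out --commands '[0.03, -0.012, 0, 0, 0.06, -0.025, 0, 0, 0.06, -0.025, 0.03, 0, 0.06, -0.025, 0.055, 0, 0.06, -0.025, 0.055, 0]'

```text
time_s: 3.7
position: [0.4649, 0.1559, 0.1406]
tcp_rot: [-3.14, 0.01, 0.348]
contact_force: [-0.6, -0.5, -1.0]
gripper_width: 0.642
```

```bash
python3 - <<'E'
from h import *
for i in range(3): to([.4684,.1569,.093]); snapshot("wrist")
E
```

```text
t 3.70 pos [0.4649 0.1559 0.1406] rot [-3.1403  0.0103  0.3482] F [-0.65 -0.49 -1.04] shift [0.0041 0.0003 0.0475] norm 0.048
t 3.75 pos [0.4662 0.1562 0.1428] rot [-3.1408  0.007   0.348 ] F [0.05 0.5  0.48] shift [0.0027 0.0002 0.0498] norm 0.050
t 3.80 pos [0.4678 0.1567 0.1449] rot [-3.1415e+00  2.6000e-03  3.4820e-01] F [-0.05  0.43  0.91] shift [0.0008 0.     0.0519] norm 0.052
```

carry_out --commands '[0, 0, 0.02, 0, 0, 0, 0.04, 0, 0, 0, 0.0525, 0, 0, 0, 0.0525, 0, 0, 0, 0.0525, 0]'

```text
time_s: 4.27
position: [0.469, 0.158, 0.0943]
tcp_rot: [3.141, -0.002, 0.35]
contact_force: [0.3, -0.4, 0.1]
gripper_width: 0.636
```

carry_out --commands '[0, 0, 0, 0, 0, 0, 0, 0, 0, 0, 0, 0, 0, 0, 0, 0, 0, 0, 0, 0]' --fingers 0.015 --force 35

```text
time_s: 4.68
position: [0.4684, 0.1586, 0.0936]
tcp_rot: [3.141, -0.001, 0.351]
contact_force: [-0.3, -1.0, 0.4]
gripper_width: 0.319
```

carry_out --commands '[0, 0, 0, 0, 0, 0, 0, 0, 0, 0, 0, 0, 0, 0, 0, 0, 0, 0, 0, 0]'

```text
time_s: 5.1
position: [0.4684, 0.1584, 0.0933]
tcp_rot: [3.141, -0.001, 0.351]
contact_force: [-0.3, -1.5, 4.2]
gripper_width: 0.271
```

```bash
python3 - <<'E'
from h import *
for i in range(3): to([.4684,.1569,.093]); snapshot("wrist")
print(sensors.state()["gripper_width"]*94)
E
```

```text
t 5.10 pos [0.4684 0.1584 0.0933] rot [ 3.1413e+00 -5.0000e-04  3.5080e-01] F [-0.34 -1.52  4.25] shift [-0.0005  0.0014  0.0003] norm 0.002
t 5.15 pos [0.4683 0.1584 0.0933] rot [ 3.1413e+00 -5.0000e-04  3.5090e-01] F [-1.43 -0.57  4.54] shift [-0.0005  0.0015  0.0003] norm 0.002
t 5.20 pos [0.4683 0.1584 0.0933] rot [ 3.1413e+00 -5.0000e-04  3.5080e-01] F [-0.17 -1.71  4.4 ] shift [-0.0005  0.0014  0.0003] norm 0.002
25.573825782934616
```

carry_out --commands '[0, 0, -0.015, 0, 0, 0, -0.035, 0, 0, 0, -0.065, 0, 0, 0, -0.095, 0, 0, 0, -0.12, 0]'

```text
time_s: 5.67
position: [0.4672, 0.1586, 0.2132]
tcp_rot: [-3.141, 0.002, 0.351]
contact_force: [1.3, 0.4, -1.8]
gripper_width: 0.272
```

```bash
python3 - <<'E'
from h import *
for i in range(4): snapshot("wrist")
print(sensors.state()["gripper_width"]*94)
y=np.radians(4.4)
P=np.array([.5469,-.1626])+.004*np.array([-np.sin(y),np.cos(y)])
print(P)
to([*P,.2133])
E
```

```text
25.117905025117846
[ 0.54659312 -0.15861179]
t 5.87 pos [0.4673 0.1585 0.2116] rot [-3.141e+00  1.500e-03  3.508e-01] F [-0.08 -0.75 -3.3 ] shift [-0.0345  0.3251 -0.0019] norm 0.327
```

carry_out --commands '[-0.002, 0.015, 0, 0, -0.005, 0.045, 0, 0, -0.009, 0.08, 0, 0, -0.013, 0.115, 0, 0, -0.017, 0.15, 0, 0]'

```text
time_s: 6.28
position: [0.5013, 0.011, 0.209]
tcp_rot: [-3.138, 0.006, 0.352]
contact_force: [-0.0, 0.1, -2.7]
gripper_width: 0.275
```

carry_out --commands '[-0.004, 0.035, 0, 0, -0.008, 0.07, 0, 0, -0.012, 0.11, 0, 0, -0.015, 0.14, 0, 0, -0.017, 0.16, 0, 0]'

```text
time_s: 6.7
position: [0.5409, -0.1467, 0.2086]
tcp_rot: [-3.138, 0.005, 0.348]
contact_force: [-0.3, -0.1, -3.4]
gripper_width: 0.273
```

carry_out --commands '[0, 0.008, 0, 0, -0.0005, 0.015, 0, 0, -0.0005, 0.015, 0, 0, -0.0005, 0.015, 0, 0, -0.0005, 0.015, 0, 0]'

```text
time_s: 7.12
position: [0.5468, -0.1569, 0.2123]
tcp_rot: [-3.14, 0.001, 0.352]
contact_force: [0.9, 0.2, -1.9]
gripper_width: 0.274
```

```bash
python3 - <<'E'
from h import *
ims=[snapshot(n) for n in("scene","top","wrist")]
for n in("scene","top","wrist"):
  for d in nets.cut_out(n,"drift_handle"):
    if d["p"]>.3: print(n,round(d["p"],2),np.round(d["location"],1))
P=[.5466,-.1586]
to([*P,.2133])
# predicted pixels of drift tip/collar for a vertical grip
p=sensors.state()["position"]
for n in("scene","top","wrist"):
  print(n,[pix(n,[p[0],p[1],p[2]-dz]).round(1) for dz in(.017-.0,.045,.083)], pix(n,[.5469,-.1626,.084]).round(1))
u,v=map(int,pix("wrist",[.5469,-.1626,.12])); s=cv2.resize(ims[2][max(v-75,0):v+75,u-100:u+100],(400,300),interpolation=3)
u,v=map(int,pix("scene",[.5469,-.1626,.15])); q=cv2.resize(ims[0][v-60:v+60,u-80:u+80],(400,300),interpolation=3)
cv2.imwrite("pics/c3.png",np.hstack([q,s]))
E
```

```text
scene 0.82 [131.5 316.3]
scene 0.78 [146.  274.9]
scene 0.59 [181.2 159.9]
top 0.83 [297.3 280.1]
top 0.61 [311.6 226.5]
wrist 0.84 [259.4 276.1]
wrist 0.71 [248.6  42.1]
wrist 0.62 [227.6   7.3]
t 7.42 pos [ 0.5474 -0.158   0.2132] rot [ 3.1414e+00 -4.0000e-04  3.5170e-01] F [-0.13  0.08 -2.01] shift [-0.0009  0.0003 -0.0001] norm 0.001
scene [array([158.4, 186.9]), array([161.8, 196.8]), array([166. , 209.5])] [168.3 224. ]
top [array([417.5, 215. ]), array([413.7, 216.7]), array([408.8, 218.8])] [405.8 221.4]
wrist [array([277.9, 237.4]), array([278.1, 226.2]), array([278.2, 214.6])] [282.3 206. ]
```

View pics/c3.png

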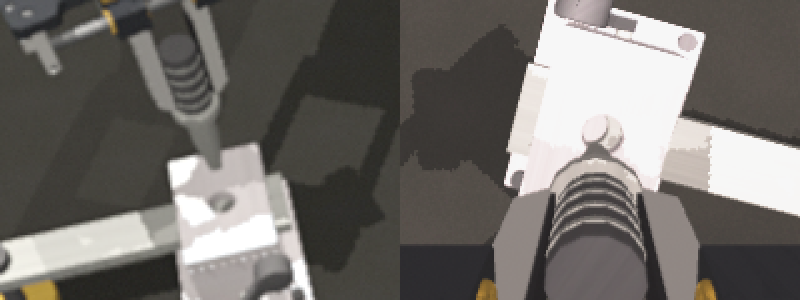

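The drift is vertical in the fingers, above the hole (wrist crop: point at about (598,145), hole at (602,132)). I'll lower it close to the plate and look again.

carry_out --commands '[-0.0005, 0, 0.01, 0, -0.0007, 0.0003, 0.025, 0, -0.0007, 0.0003, 0.037, 0, -0.0007, 0.0003, 0.037, 0, -0.0007, 0.0003, 0.037, 0]'

```text
time_s: 7.83
position: [0.5456, -0.1586, 0.1743]
tcp_rot: [-3.139, 0.002, 0.351]
contact_force: [-0.1, -0.7, -2.5]
gripper_width: 0.272
```

```bash
python3 - <<'E'
from h import *
ims=[snapshot(n) for n in("scene","top","wrist")]
to([.5466,-.1586,.1733])
p=sensors.state()["position"]
out=[]
for n,i in zip(("scene","wrist"),(0,2)):
  print(n,"tip",pix(n,[p[0],p[1],p[2]-.083]).round(1),"collar",pix(n,[p[0],p[1],p[2]-.017]).round(1),"hole", pix(n,[.5469,-.1626,.084]).round(1))
  u,v=map(int,pix(n,[.5469,-.1626,.095])); v0=max(v-38,0); print(u-50,v0)
  out.append(cv2.resize(ims[i][v0:v0+75,u-50:u+50],(400,300),interpolation=3))
cv2.imwrite("pics/c4.png",np.hstack(out))
E
```

```text
t 7.98 pos [ 0.5473 -0.1593  0.1767] rot [ 3.1406e+00 -1.0000e-03  3.5080e-01] F [ 0.08  0.23 -2.74] shift [-0.0004 -0.001   0.0034] norm 0.004
scene tip [169.1 221. ] collar [162.  199.9] hole [168.3 224. ]
117 182
wrist tip [278.1 214.7] collar [277.9 237.4] hole [281.2 213.8]
231 178
```

View pics/c4.png

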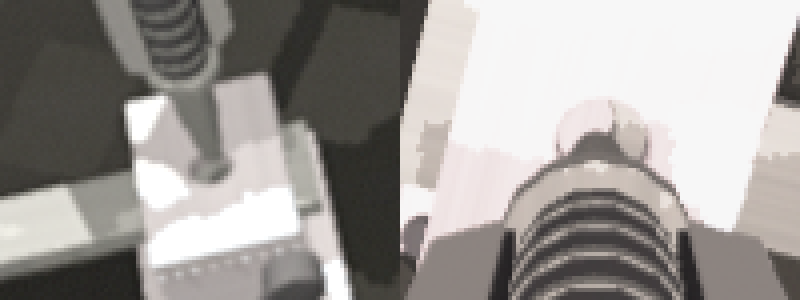

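Both views show the point over the hole (scene crop (208,168); wrist crop point ≈(598,133), hole (603,140)). The two calibrations disagree by about 2 mm, so I'll go 8 mm into the plate hole, well short of the bar, and find its walls by feel.

carry_out --commands '[0, 0.001, 0.004, 0, 0, 0.001, 0.008, 0, 0, 0.001, 0.012, 0, 0, 0.001, 0.017, 0, 0, 0.001, 0.017, 0]'

```text
time_s: 8.4
position: [0.5462, -0.1596, 0.1574]
tcp_rot: [-3.14, 0.002, 0.351]
contact_force: [0.2, 0.3, -3.1]
gripper_width: 0.272
```

carry_out --commands '[0, 0, 0, 0, 0, 0, 0, 0, 0, 0, 0, 0, 0, 0, 0, 0, 0, 0, 0, 0]'

```text
time_s: 8.82
position: [0.5473, -0.1601, 0.1592]
tcp_rot: [3.141, -0.0, 0.351]
contact_force: [0.3, 1.2, -1.7]
gripper_width: 0.268
```

carry_out --commands '[0.0005, 0, 0, 0, 0.001, 0, 0, 0, 0.0015, 0, 0, 0, 0.002, 0, 0, 0, 0.002, 0, 0, 0]'

```text
time_s: 9.23
position: [0.5491, -0.1593, 0.159]
tcp_rot: [3.142, -0.0, 0.351]
contact_force: [-0.5, -0.3, -2.6]
gripper_width: 0.267
```

carry_out --commands '[0.0005, 0, 0, 0, 0.001, 0, 0, 0, 0.001, 0, 0, 0, 0.001, 0, 0, 0, 0.001, 0, 0, 0]'

```text
time_s: 9.65
position: [0.5499, -0.159, 0.1589]
tcp_rot: [-3.142, 0.0, 0.351]
contact_force: [0.2, -0.6, -2.2]
gripper_width: 0.272
```

carry_out --commands '[0.0005, 0, 0, 0, 0.001, 0, 0, 0, 0.001, 0, 0, 0, 0.001, 0, 0, 0, 0.001, 0, 0, 0]'

```text
time_s: 10.07
position: [0.5509, -0.1587, 0.159]
tcp_rot: [-3.142, -0.0, 0.351]
contact_force: [0.4, -0.3, -2.8]
gripper_width: 0.27
```

carry_out --commands '[0.0005, 0, 0, 0, 0.001, 0, 0, 0, 0.001, 0, 0, 0, 0.001, 0, 0, 0, 0.001, 0, 0, 0]'

```text
time_s: 10.48
position: [0.5514, -0.1584, 0.1589]
tcp_rot: [-3.141, 0.001, 0.351]
contact_force: [-1.4, 0.0, -2.0]
gripper_width: 0.269
```

carry_out --commands '[0.0005, 0, 0, 0, 0.001, 0, 0, 0, 0.001, 0, 0, 0, 0.001, 0, 0, 0, 0.001, 0, 0, 0]'

```text
time_s: 10.9
position: [0.552, -0.1582, 0.1588]
tcp_rot: [-3.141, 0.002, 0.351]
contact_force: [-5.5, -1.5, -0.6]
gripper_width: 0.269
```

carry_out --commands '[-0.002, 0, 0, 0, -0.004, 0, 0, 0, -0.006, 0, 0, 0, -0.008, 0, 0, 0, -0.009, 0, 0, 0]'

```text
time_s: 11.32
position: [0.5446, -0.161, 0.1591]
tcp_rot: [3.141, -0.001, 0.351]
contact_force: [-0.1, -0.7, -3.0]
gripper_width: 0.273
```

carry_out --commands '[-0.0005, 0, 0, 0, -0.001, 0, 0, 0, -0.001, 0, 0, 0, -0.001, 0, 0, 0, -0.001, 0, 0, 0]'

```text
time_s: 11.73
position: [0.5434, -0.1614, 0.159]
tcp_rot: [3.142, -0.0, 0.351]
contact_force: [0.5, -0.3, -2.6]
gripper_width: 0.275
```

carry_out --commands '[-0.0005, 0, 0, 0, -0.001, 0, 0, 0, -0.001, 0, 0, 0, -0.001, 0, 0, 0, -0.001, 0, 0, 0]'

```text
time_s: 12.15
position: [0.5424, -0.1617, 0.159]
tcp_rot: [-3.142, -0.0, 0.351]
contact_force: [-0.2, 0.3, -3.4]
gripper_width: 0.271
```

carry_out --commands '[-0.0005, 0, 0, 0, -0.001, 0, 0, 0, -0.001, 0, 0, 0, -0.001, 0, 0, 0, -0.001, 0, 0, 0]'

```text
time_s: 12.57
position: [0.5417, -0.162, 0.159]
tcp_rot: [3.142, -0.001, 0.351]
contact_force: [1.0, 1.4, -2.4]
gripper_width: 0.273
```

carry_out --commands '[0.0015, 0, 0, 0, 0.003, 0, 0, 0, 0.0045, 0, 0, 0, 0.0055, 0.0015, 0, 0, 0.0055, 0.003, 0, 0]'

```text
time_s: 12.98
position: [0.5478, -0.163, 0.1589]
tcp_rot: [3.142, 0.0, 0.351]
contact_force: [-0.0, -0.2, -3.1]
gripper_width: 0.271
```

carry_out --commands '[0, 0.0005, 0, 0, 0, 0.001, 0, 0, 0, 0.001, 0, 0, 0, 0.001, 0, 0, 0, 0.001, 0, 0]'

```text
time_s: 13.4
position: [0.5479, -0.164, 0.1589]
tcp_rot: [-3.142, 0.0, 0.351]
contact_force: [0.4, 0.2, -2.8]
gripper_width: 0.274
```

carry_out --commands '[0, 0.0005, 0, 0, 0, 0.001, 0, 0, 0, 0.001, 0, 0, 0, 0.001, 0, 0, 0, 0.001, 0, 0]'

```text
time_s: 13.82
position: [0.5483, -0.1649, 0.1589]
tcp_rot: [-3.142, -0.0, 0.351]
contact_force: [0.0, 0.1, -2.4]
gripper_width: 0.267
```

carry_out --commands '[0, 0.0005, 0, 0, 0, 0.001, 0, 0, 0, 0.001, 0, 0, 0, 0.001, 0, 0, 0, 0.001, 0, 0]'

```text
time_s: 14.23
position: [0.5486, -0.1656, 0.1589]
tcp_rot: [-3.141, 0.0, 0.351]
contact_force: [-1.1, 1.3, -2.2]
gripper_width: 0.275
```

carry_out --commands '[0, -0.002, 0, 0, 0, -0.004, 0, 0, 0, -0.006, 0, 0, 0, -0.007, 0, 0, 0, -0.007, 0, 0]'

```text
time_s: 14.65
position: [0.5462, -0.159, 0.159]
tcp_rot: [3.142, -0.0, 0.351]
contact_force: [1.0, -1.4, -2.7]
gripper_width: 0.271
```

carry_out --commands '[0, -0.0005, 0, 0, 0, -0.001, 0, 0, 0, -0.001, 0, 0, 0, -0.001, 0, 0, 0, -0.001, 0, 0]'

```text
time_s: 15.07
position: [0.546, -0.1584, 0.159]
tcp_rot: [3.142, -0.0, 0.351]
contact_force: [0.3, 0.5, -1.9]
gripper_width: 0.272
```

carry_out --commands '[0, -0.0005, 0, 0, 0, -0.001, 0, 0, 0, -0.001, 0, 0, 0, -0.001, 0, 0, 0, -0.001, 0, 0]'

```text
time_s: 15.48
position: [0.5456, -0.1574, 0.159]
tcp_rot: [3.142, 0.0, 0.351]
contact_force: [-0.1, 0.7, -1.9]
gripper_width: 0.27
```

carry_out --commands '[0, -0.0005, 0, 0, 0, -0.001, 0, 0, 0, -0.001, 0, 0, 0, -0.001, 0, 0, 0, -0.001, 0, 0]'

```text
time_s: 15.9
position: [0.5452, -0.1565, 0.1589]
tcp_rot: [-3.142, 0.0, 0.351]
contact_force: [0.2, 0.4, -3.0]
gripper_width: 0.268
```

Command is now at −4; I'll keep stepping until contact.

carry_out --commands '[0, -0.0005, 0, 0, 0, -0.001, 0, 0, 0, -0.001, 0, 0, 0, -0.001, 0, 0, 0, -0.001, 0, 0]'

```text
time_s: 16.32
position: [0.5451, -0.1559, 0.159]
tcp_rot: [3.141, -0.0, 0.351]
contact_force: [1.6, -1.7, -2.5]
gripper_width: 0.271
```

carry_out --commands '[0, -0.0005, 0, 0, 0, -0.001, 0, 0, 0, -0.001, 0, 0, 0, -0.001, 0, 0, 0, -0.001, 0, 0]'

```text
time_s: 16.73
position: [0.5449, -0.1554, 0.1591]
tcp_rot: [3.14, -0.0, 0.351]
contact_force: [1.8, -4.6, -5.4]
gripper_width: 0.273
```

Walls were felt at tool x −5.8/+4.8 and y −4.7/+5.7, so the hole centre is at about (0.5470, −0.1607). Now I'll shift about 3.6 mm to bracket +y of centre and feel down past the bar's face.

carry_out --commands '[0.0005, 0.0015, 0, 0, 0.001, 0.003, 0, 0, 0.001, 0.003, 0, 0, 0.001, 0.003, 0, 0, 0.001, 0.003, 0, 0]'

```text
time_s: 17.15
position: [0.5462, -0.1562, 0.1587]
tcp_rot: [-3.14, 0.0, 0.351]
contact_force: [-0.1, 0.6, -3.6]
gripper_width: 0.272
```

carry_out --commands '[0, 0, 0.001, 0, 0, 0, 0.002, 0, 0, 0, 0.003, 0, 0, 0, 0.004, 0, 0, 0, 0.004, 0]'

```text
time_s: 17.57
position: [0.5463, -0.1568, 0.1545]
tcp_rot: [-3.141, 0.0, 0.351]
contact_force: [-0.0, -0.1, -1.6]
gripper_width: 0.271
```

carry_out --commands '[0, 0, 0.0005, 0, 0, 0, 0.001, 0, 0, 0, 0.0015, 0, 0, 0, 0.002, 0, 0, 0, 0.002, 0]'

```text
time_s: 17.98
position: [0.5465, -0.157, 0.1528]
tcp_rot: [-3.141, 0.0, 0.351]
contact_force: [-0.3, 0.4, -2.6]
gripper_width: 0.27
```

carry_out --commands '[0, 0, 0.0005, 0, 0, 0, 0.001, 0, 0, 0, 0.0015, 0, 0, 0, 0.002, 0, 0, 0, 0.002, 0]'

```text
time_s: 18.4
position: [0.5465, -0.1571, 0.1509]
tcp_rot: [3.141, 0.0, 0.351]
contact_force: [0.3, -0.3, -2.1]
gripper_width: 0.272
```

carry_out --commands '[0, 0, 0.0005, 0, 0, 0, 0.001, 0, 0, 0, 0.0015, 0, 0, 0, 0.002, 0, 0, 0, 0.002, 0]'

```text
time_s: 18.82
position: [0.5466, -0.1572, 0.149]
tcp_rot: [3.141, -0.0, 0.351]
contact_force: [-0.5, -1.1, -2.0]
gripper_width: 0.267
```

carry_out --commands '[0, 0, 0.0005, 0, 0, 0, 0.001, 0, 0, 0, 0.0015, 0, 0, 0, 0.002, 0, 0, 0, 0.002, 0]'

```text
time_s: 19.23
position: [0.5467, -0.1573, 0.1471]
tcp_rot: [3.141, -0.0, 0.351]
contact_force: [0.6, -1.7, -1.1]
gripper_width: 0.274
```

The point is now in the bar's hole (about 20 mm deep, no end-on resistance). Next I descend while drawing back toward the axis, which pulls the bar along.

carry_out --commands '[-0.0001, 0.0004, 0.001, 0, -0.0002, 0.0008, 0.002, 0, -0.0003, 0.0012, 0.0035, 0, -0.0004, 0.0015, 0.005, 0, -0.0004, 0.0015, 0.005, 0]'

```text
time_s: 19.65
position: [0.5469, -0.1581, 0.1423]
tcp_rot: [-3.141, -0.001, 0.351]
contact_force: [-0.2, 1.5, 3.1]
gripper_width: 0.273
```

carry_out --commands '[-0.0001, 0.0003, 0.001, 0, -0.0001, 0.0005, 0.002, 0, -0.0002, 0.0008, 0.0035, 0, -0.0002, 0.0008, 0.005, 0, -0.0002, 0.0008, 0.005, 0]'

```text
time_s: 20.07
position: [0.5466, -0.1591, 0.1361]
tcp_rot: [-3.141, 0.0, 0.351]
contact_force: [1.7, 1.8, 0.2]
gripper_width: 0.272
```

carry_out --commands '[-0.0001, 0.0003, 0.001, 0, -0.0001, 0.0005, 0.002, 0, -0.0002, 0.0007, 0.003, 0, -0.0002, 0.0007, 0.004, 0, -0.0002, 0.0007, 0.004, 0]'

```text
time_s: 20.48
position: [0.5464, -0.1601, 0.1322]
tcp_rot: [-3.141, 0.001, 0.351]
contact_force: [0.0, 1.9, -1.8]
gripper_width: 0.268
```

carry_out --commands '[0, 0.0002, 0.001, 0, -0.0001, 0.0004, 0.002, 0, -0.0001, 0.0005, 0.003, 0, -0.0001, 0.0005, 0.003, 0, -0.0001, 0.0005, 0.003, 0]'

```text
time_s: 20.9
position: [0.5467, -0.1608, 0.1296]
tcp_rot: [-3.142, 0.001, 0.351]
contact_force: [-0.6, 2.3, -2.3]
gripper_width: 0.271
```

carry_out --commands '[0, 0, 0.001, 0, 0, 0, 0.002, 0, 0, 0, 0.003, 0, 0, 0, 0.003, 0, 0, 0, 0.003, 0]'

```text
time_s: 21.32
position: [0.5469, -0.1607, 0.1268]
tcp_rot: [-3.142, 0.0, 0.351]
contact_force: [1.2, 1.8, -2.1]
gripper_width: 0.271
```

carry_out --commands '[0, 0, 0.001, 0, 0, 0, 0.002, 0, 0, 0, 0.003, 0, 0, 0, 0.003, 0, 0, 0, 0.003, 0]'

```text
time_s: 21.73
position: [0.5468, -0.1607, 0.1237]
tcp_rot: [-3.141, 0.0, 0.351]
contact_force: [0.3, 1.0, -2.2]
gripper_width: 0.27
```

carry_out --commands '[0, 0, 0.001, 0, 0, 0, 0.002, 0, 0, 0, 0.003, 0, 0, 0, 0.004, 0, 0, 0, 0.004, 0]'

```text
time_s: 22.15
position: [0.5468, -0.1607, 0.1196]
tcp_rot: [3.142, 0.0, 0.351]
contact_force: [-0.6, 0.4, -2.8]
gripper_width: 0.271
```

carry_out --commands '[0, 0, 0.001, 0, 0, 0, 0.002, 0, 0, 0, 0.003, 0, 0, 0, 0.004, 0, 0, 0, 0.004, 0]'

```text
time_s: 22.57
position: [0.5468, -0.1607, 0.1156]
tcp_rot: [-3.142, 0.0, 0.351]
contact_force: [-0.5, 1.2, -2.8]
gripper_width: 0.27
```

carry_out --commands '[0, 0, 0.001, 0, 0, 0, 0.002, 0, 0, 0, 0.003, 0, 0, 0, 0.003, 0, 0, 0, 0.003, 0]'

```text
time_s: 22.98
position: [0.5468, -0.1605, 0.1127]
tcp_rot: [-3.141, 0.0, 0.351]
contact_force: [0.6, 1.0, -3.4]
gripper_width: 0.276
```

carry_out --commands '[0, 0, 0.001, 0, 0, 0, 0.002, 0, 0, 0, 0.003, 0, 0, 0, 0.004, 0, 0, 0, 0.004, 0]'

```text
time_s: 23.4
position: [0.5468, -0.1606, 0.1087]
tcp_rot: [-3.141, 0.0, 0.351]
contact_force: [-0.1, 1.1, -2.9]
gripper_width: 0.271
```

carry_out --commands '[0, 0, 0.001, 0, 0, 0, 0.002, 0, 0, 0, 0.003, 0, 0, 0, 0.004, 0, 0, 0, 0.004, 0]'

```text
time_s: 23.82
position: [0.5468, -0.1606, 0.1047]
tcp_rot: [-3.141, 0.0, 0.351]
contact_force: [0.0, 0.7, -1.8]
gripper_width: 0.269
```

carry_out --commands '[0, 0, 0.0005, 0, 0, 0, 0.001, 0, 0, 0, 0.0015, 0, 0, 0, 0.002, 0, 0, 0, 0.002, 0]'

```text
time_s: 24.23
position: [0.5469, -0.1607, 0.1029]
tcp_rot: [-3.142, -0.0, 0.351]
contact_force: [0.1, 1.5, -2.2]
gripper_width: 0.273
```

carry_out --commands '[0, 0, 0.0005, 0, 0, 0, 0.001, 0, 0, 0, 0.001, 0, 0, 0, 0.001, 0, 0, 0, 0.001, 0]'

```text
time_s: 24.65
position: [0.5469, -0.1606, 0.1019]
tcp_rot: [-3.141, -0.0, 0.351]
contact_force: [-0.2, 1.5, -2.0]
gripper_width: 0.273
```

carry_out --commands '[0, 0, 0.0005, 0, 0, 0, 0.001, 0, 0, 0, 0.001, 0, 0, 0, 0.001, 0, 0, 0, 0.001, 0]'

```text
time_s: 25.07
position: [0.547, -0.1607, 0.1014]
tcp_rot: [3.141, -0.0, 0.351]
contact_force: [-2.0, 1.7, 2.1]
gripper_width: 0.268
```

carry_out --commands '[0, 0, 0.0003, 0, 0, 0, 0.0005, 0, 0, 0, 0.0005, 0, 0, 0, 0.0005, 0, 0, 0, 0.0005, 0]'

```text
time_s: 25.48
position: [0.547, -0.1607, 0.1014]
tcp_rot: [3.141, -0.0, 0.351]
contact_force: [-3.9, 1.6, 5.4]
gripper_width: 0.273
```

carry_out --commands '[0, 0, 0.0005, 0, 0, 0, 0.001, 0, 0, 0, 0.001, 0, 0, 0, 0.001, 0, 0, 0, 0.001, 0]'

```text
time_s: 25.9
position: [0.547, -0.1607, 0.1014]
tcp_rot: [3.141, -0.0, 0.351]
contact_force: [-5.5, 2.5, 9.8]
gripper_width: 0.274
```

```bash
python3 - <<'E'
from h import *
ims=[snapshot(n) for n in("scene","wrist")]
to([.547,-.1607,.101])
out=[]
for n,i in zip(("scene","wrist"),(0,1)):
  u,v=map(int,pix(n,[.547,-.1607,.084])); v0=max(v-38,0)
  out.append(cv2.resize(ims[i][v0:v0+75,u-50:u+50],(400,300),interpolation=3))
cv2.imwrite("pics/c5.png",np.hstack(out))
E
```

```text
t 26.00 pos [ 0.547  -0.1607  0.1013] rot [ 3.1413e+00 -1.0000e-04  3.5090e-01] F [-5.25  2.01  9.5 ] shift [-0.      0.      0.0003] norm 0.000
```

View pics/c5.png

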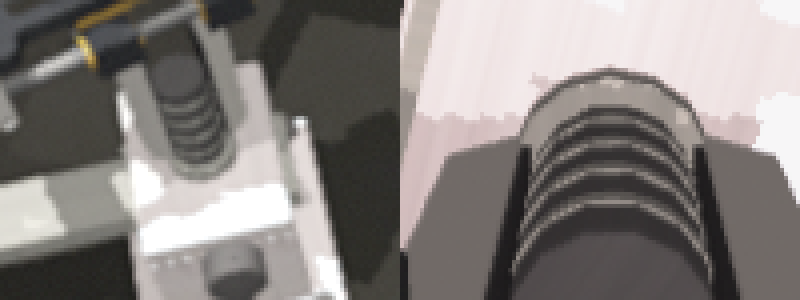

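The picture shows the collar flush on the plate (scene crop (200,165)) with the lever now upright. The drop stopped at 0.1013, and 0.101 is the seated value. I'll release and then check the seating by pressing lightly on the handle's top.

carry_out --commands '[0, 0, -0.0005, 0, 0, 0, -0.001, 0, 0, 0, -0.001, 0, 0, 0, -0.001, 0, 0, 0, -0.001, 0]'

```text
time_s: 26.42
position: [0.547, -0.1607, 0.1013]
tcp_rot: [3.141, -0.0, 0.351]
contact_force: [-2.9, 1.9, 6.3]
gripper_width: 0.27
```

carry_out --commands '[0, 0, 0, 0, 0, 0, 0, 0, 0, 0, 0, 0, 0, 0, 0, 0, 0, 0, 0, 0]' --fingers 0.06

```text
time_s: 26.83
position: [0.547, -0.1608, 0.1002]
tcp_rot: [3.141, 0.0, 0.351]
contact_force: [0.8, 0.5, -0.1]
gripper_width: 0.589
```

carry_out --commands '[0, 0, -0.01, 0, 0, 0, -0.025, 0, 0, 0, -0.045, 0, 0, 0, -0.06, 0, 0, 0, -0.06, 0]'

```text
time_s: 27.25
position: [0.5498, -0.1619, 0.1652]
tcp_rot: [3.136, -0.006, 0.351]
contact_force: [0.3, -0.4, 0.4]
gripper_width: 0.639
```

carry_out --commands '[0, 0, 0, 0, 0, 0, 0, 0, 0, 0, 0, 0, 0, 0, 0, 0, 0, 0, 0, 0]' --fingers 0.0 --force 10

```text
time_s: 27.67
position: [0.5462, -0.1603, 0.1593]
tcp_rot: [-3.14, 0.002, 0.351]
contact_force: [0.5, -0.2, 0.2]
gripper_width: 0.319
```

```bash
python3 - <<'E'
from h import *
for i in range(4): snapshot("wrist")
im=snapshot("scene")
to([.547,-.1607,.15]);print(sensors.state()["gripper_width"])
for z in (.112,.12,.13,.148): print(z,pix("scene",[.547,-.1607,z]).round(1))
for d in nets.cut_out("scene","drift_handle"):
  if d["p"]>.3: print(round(d["p"],2),np.round(d["location"],1))
u,v=map(int,pix("scene",[.547,-.1607,.1]))
u0,v0=u-75,v-55
cv2.imwrite("pics/c6.png",cv2.resize(im[v0:v0+112,u0:u0+150],(800,600),interpolation=3)); print(u0,v0)
E
```

```text
t 27.92 pos [ 0.5468 -0.1606  0.1602] rot [-3.1413e+00  3.0000e-04  3.5080e-01] F [ 0.57  0.65 -0.18] shift [0.0002 0.0001 0.0102] norm 0.010
0.10812501113147813
0.112 [166.5 215.4]
0.12 [165.6 212.9]
0.13 [164.5 209.7]
0.148 [162.5 203.8]
0.86 [133.3 315.2]
0.83 [148.1 276. ]
0.65 [215.3 167.2]
92 164
```

View pics/c6.png

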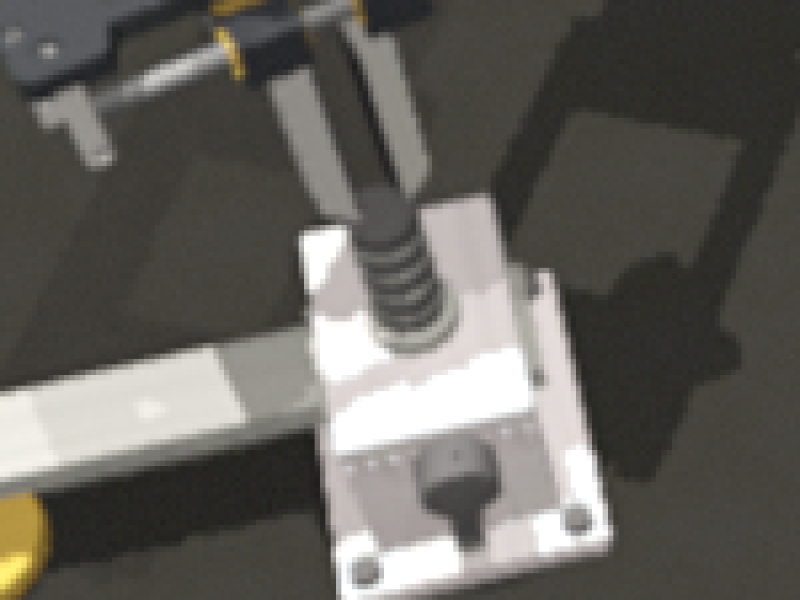

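The collar sits flat on the plate (crop (415,330)), the drift is upright and the lever is vertical. Now a gentle check press on its top, with contact expected at z≈0.148.

carry_out --commands '[0, 0, 0.003, 0, 0, 0, 0.006, 0, 0, 0, 0.009, 0, 0, 0, 0.0105, 0, 0, 0, 0.0105, 0]'

```text
time_s: 28.38
position: [0.5464, -0.1604, 0.1492]
tcp_rot: [-3.141, 0.001, 0.351]
contact_force: [-0.4, -0.2, 0.2]
gripper_width: 0.003
```

carry_out --commands '[0, 0, 0.0005, 0, 0, 0, 0.001, 0, 0, 0, 0.0015, 0, 0, 0, 0.002, 0, 0, 0, 0.002, 0]'

```text
time_s: 28.8
position: [0.5471, -0.1607, 0.1483]
tcp_rot: [3.141, -0.0, 0.351]
contact_force: [-0.6, 0.8, 1.4]
gripper_width: 0.005
```

carry_out --commands '[0, 0, 0.0005, 0, 0, 0, 0.001, 0, 0, 0, 0.001, 0, 0, 0, 0.001, 0, 0, 0, 0.001, 0]'

```text
time_s: 29.22
position: [0.5474, -0.1609, 0.1483]
tcp_rot: [3.14, -0.001, 0.351]
contact_force: [-1.7, 0.4, 5.4]
gripper_width: 0.008
```

carry_out --commands '[0, 0, 0.0005, 0, 0, 0, 0.001, 0, 0, 0, 0.0015, 0, 0, 0, 0.002, 0, 0, 0, 0.002, 0]'

```text
time_s: 29.63
position: [0.5483, -0.1614, 0.1484]
tcp_rot: [3.139, -0.003, 0.351]
contact_force: [-4.1, 0.3, 12.7]
gripper_width: 0.003
```

carry_out --commands '[0, 0, -0.003, 0, 0, 0, -0.01, 0, 0, 0, -0.03, 0, 0, 0, -0.06, 0, 0, 0, -0.09, 0]'

```text
time_s: 30.05
position: [0.5458, -0.1601, 0.2344]
tcp_rot: [-3.139, 0.003, 0.351]
contact_force: [0.8, -0.4, 0.6]
gripper_width: 0.002
```

carry_out --commands '[0, 0, 0, 0, 0, 0, 0, 0, 0, 0, 0, 0, 0, 0, 0, 0, 0, 0, 0, 0]'

```text
time_s: 30.47
position: [0.5457, -0.1601, 0.2328]
tcp_rot: [-3.139, 0.003, 0.351]
contact_force: [0.0, 0.8, -0.8]
gripper_width: 0.006
```

```bash
python3 - <<'E'
from h import *
im=snapshot("scene"); to([.547,-.1607,.24])
for q in("jar","lap_weight","lap_puck","drift_handle"):
  for d in nets.boxes_of("scene",q)[:2]: print(q,round(d["p"],2),np.round(d["location"]))
workorder.close_job()
E
```

```text
t 30.52 pos [ 0.5459 -0.1602  0.2331] rot [-3.1391e+00  2.4000e-03  3.5080e-01] F [ 0.74  0.24 -0.65] shift [ 0.0008  0.0008 -0.0069] norm 0.007
jar 0.63 [285. 329.]
lap_weight 0.79 [183. 368.]
lap_weight 0.7 [244. 155.]
lap_puck 0.9 [242. 388.]
drift_handle 0.85 [146. 275.]
drift_handle 0.82 [215. 167.]
the job is handed in; nothing more can be done
```

The smallest drift, the one in the wooden stand, is now in the bracket with its collar down on the plate. I let go of it and handed the job in at about 30.5 s of the 64 s allowed.

I felt for the bracket hole's walls with forces under about 8 N. I entered the bar's hole about 3.6 mm to its +y side, where it stood off. Then I drew back to the axis while going down, so only the drift moved the bar.

**Last checks:**
- **Seating:** pressing on the handle's top with shut fingers met firm contact at z = 0.1483, where 0.148 means fully home. It stayed put under 12.7 N. The steady 20 N you mention was not reached and did not seem needed.
- **Picture after release:** the collar lies flat on the plate, the drift is upright, and the lever stands vertical.
- **Bystanders:** the jar, lap weight and lap puck were found in the last picture within 2 pixels of where they started.
- **Robot:** it ended about 85 mm clear above the drift, touching nothing.

**Disagreements:**
- **Hole position:** the wrist camera put the hole about 2 mm from where I felt it, so I went by feel.
- **Side force:** while pressing the collar home, a side force of about 5 N showed along x. It went away on release.
- **Network mislabel:** the network also reported the bracket as a lap weight, which I ignored.

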